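# Open the bait station: press the snap tab, push the cover off

### The arm

A 7-joint arm with a two-finger parallel gripper is mounted at the origin on the work surface. World frame = base frame: x ahead of the robot, y to its left, z up, the work surface at z = 0. Lengths are in m, angles in rad, forces in N, time in s.
With the tool pointing down it reaches from about 0.4 to 0.875 m from the base axis. Payload 19.3 kg.
Tool frame: the origin (TCP) lies at the very end of the fingers, on their centre line; the grasp point (between the pads) lies 19 mm behind it; x points along the fingers, y is the direction in which the jaws open and shut, and the axes are right-handed (so a half turn about x gives the same grasp; the last joint's range is limited). The gripper opens to 85 mm and grips with 20 to 120 N. Pads are 22 mm wide; open, the fingers measure 114 mm over their backs; the gripper's body (76 mm by 85 mm) begins 54 mm behind the grasp point. The pads swing forward as they close: fully open they stand 13 mm farther back than shut.
Start: joints at [-1.245, 0.521, -0.036, 1.599, 0.021, 1.021, -0.113], TCP at [0.241, 0.577, 0.231] pointing down, gripper open.
Joint ranges: [-2.91, 2.91], [-0.3, 2.13], [-1.5, 1.42], [0.17, 2.43], [-1.26, 4.41], [0.16, 1.93], [-2.52, 2.52]. Speed limits (rad/s): [1.89, 1.89, 2.39, 2.39, 3.01, 3.01, 3.01].

### API

Orientations are given as [roll, pitch, yaw] about the fixed x, y, z axes, in that order (R = Rz(yaw) Ry(pitch) Rx(roll)).
In Python, from workcell import bot, grab_frame, job_done gives the robot as it stands.
- The arm moves only by the shell command python3 -m pendant 'ROWS' [OPENING] [FORCE]. ROWS is JSON, a list of rows, each a list of 4 numbers: the shift along the tool's x, y, z in mm, then the turn about the tool's x in degrees. A call has 1 to 12 rows; each row shifts and turns the commanded pose from where the row before left it, along the tool's axes as they then stand; what a row does not reach is not made up. A row lasts 1/8 s, in which the tool goes at most 62.5 mm and 10.7 degrees, less where a joint would pass 70% of its speed; a pose out of reach is approached as far as the arm can. A call is refused whole if a number of a shift passes 62.5 or a number of a turn 10.7, either way. A call with a gripper value outside its range is refused whole. OPENING is the opening, from -1 (shut) to 1 (fully open), set as the call begins (- or left out, the last holds). The fingers move at their own pace and stop on an object; FORCE is the grip in N (left out, the last holds). Time passes only in rows, so rows that do not move let the fingers close. It gives the time, the measured TCP pose, the force and the opening at its end, in the units of the state.
- bot.observe(): the state, without advancing time (a new reading comes with each control period).
- grab_frame(name): name is "side" or "top"; returns a dict with "img" (420x560x3 uint8, red, green, blue), "fovy" (degrees; the focal length in pixels is half the picture's height over the tangent of half this angle, whatever the lens; pixels are square), "cx", "cy" (the principal point, pixels), "R" (3x3) and "t" (3): a world point X has camera coordinates R X + t. Camera axes: x right, y down, z forward; pixel columns grow to the right and rows downward; lengths in m; the calibration is good to about 2 mm. A picture is of the moment at which its call begins. There is no depth.
- job_done(): hands the job in, once; it reports no verdict.
The state is a dict: "clock": time; "qpos": joint angles; "qd": joint speeds; "joint_efforts": joint torques, N m; "position": TCP position; "tool_rot": TCP orientation; "force": force on the tool from outside, world axes, zero at the start; "moment": the same for the moment, N m; "grip_width": finger opening in m.
Only numpy, scipy, OpenCV 4.12 (cv2) and the standard library are available. Lean on these libraries where they do the work, as an engineer would, in place of code of your own. Each camera call takes 0.05 s, during which the arm holds its last target.

### The job

Open the bait station that has the yellow cover: with your fingertips press its red snap tab all the way down, then push the yellow cover along its runners, over the pressed tab, until the bait chamber is completely uncovered, and leave the cover lying flat on the station's runners. Only press and push: the cover must not be lifted or tipped up. Leave the grey-covered station shut with its tab up, and everything else on the counter where it is.

Things in the scene. Friction and masses are not known exactly. Their poses are not given: they have to be found in the camera images.
- station_yellow: black bait station with the YELLOW cover, fixed, 250 (its x) x 130 (its y); origin: centre of its underside, z up. Runners, tops 50 high, at y = +-45 to +-59 run its whole length between side walls 58 high. Deck between the runners 42 high from x = -29 on; open end at x = 125, no stop (mm)
- chamber_yellow (a point): mouth of that station's bait chamber, at station x = -75, y = 0, z = 50; same axes. The chamber is open from 44 behind (-x) to 43 in front (+x) of this point and the closed cover is centred over it. A 58 high wall stands behind it at station x = -125 to -121, so the cover can leave only along the station's +x, over the pressed tab (mm)
- cover_yellow: YELLOW loose cover, 90 (x) x 114 (y) x 12 thick, about 140 g, sliding on the runners with 2 mm play each side. Origin: centre of its underside; axes as the station's. Across the middle of its top stands a push rib, 8 thick in x, 70 long in y, its top 28 above the cover's underside (mm)
- tab_yellow_top (a point): centre of the top of the yellow-covered station's RED snap tab, a 44 x 44 block at station x = -6, y = 0, 2 in front (+x) of the closed cover; its top is 59 above the counter when up, 46 when fully pressed (mm)
- tab_yellow (a joint): how far that tab is pressed down, m: 0 up, 0.013 fully in; starts at 0 to 0.002. It resists with about 4 N all the way, has no spring and stays where it is left. The cover passes over it from about 0.010
- station_grey: second station, the same in every size, with a GREY cover; it stays shut. Origin and axes as for the first (mm)
- cover_grey: GREY cover of the second station, same sizes and origin as the yellow one; to be left alone (mm)
- tab_grey (a joint): how far the grey-covered station's red tab is pressed, m (0 up, 0.013 in); to be left alone
- torch: bystander, loose: black hand torch lying on its side, 135 long, up to 48 in diameter; origin under its middle (mm)
- bait_jar: bystander, loose: round jar with green cap, 68 in diameter, 90 tall; origin at the centre of its underside (mm)
- gel_gun: bystander, loose: orange and blue gel applicator lying flat, about 265 long, 95 wide over its grip, 26 high; origin under its barrel (mm)
- mug: bystander, loose: blue mug, 82 in diameter, 90 tall; origin at the centre of its underside (mm)
- spray_can: bystander, loose: white can with red cap, 60 in diameter, 170 tall; origin at the centre of its underside (mm)
Not all that is in view belongs to the job. Leave any blue or green look-alike of the cover_yellow alone.

How it is judged:
On the way, in this order (a step that is already met when the one before it is completed fails the run):
1. the red tab of the yellow-covered station is pressed down (11 mm or more) while the cover is still on its seat (value of joint tab_yellow above 0.011 m and x of cover_yellow in the frame of station_yellow below -0.055 m), for 0.1 s.
2. the yellow cover has been pushed clear of the bait chamber, flat on the runners (x of cover_yellow in the frame of station_yellow above 0.008 m and z of cover_yellow in the frame of station_yellow between 0.044 and 0.056 m and angle between cover_yellow's own z axis and vertical below 0.06 rad), for 0.1 s.
At the end, for the whole second after the job is handed in: The yellow cover's centre is at least 8 mm to the +x side of its station's centre (chamber uncovered but for 5 mm at most), it lies flat (3 degrees) at runner height (6 mm) and at rest; the grey-covered station's tab is up (less than 5 mm pressed) and its cover is on its seat (all of step 2 and linear speed of cover_yellow below 0.01 m/s and value of joint tab_grey below 0.005 m and distance between cover_grey and station_grey below 0.102 m); the robot touches nothing.
It fails at once if the yellow cover is lifted more than 12 mm or tipped more than 15 degrees (z of cover_yellow in the frame of station_yellow above 0.062 m or angle between cover_yellow's own z axis and vertical above 0.26 rad).
It fails at once if the grey-covered station is disturbed: its tab pressed more than 5 mm or its cover moved more than 10 mm (value of joint tab_grey above 0.005 m or distance of cover_grey from where it was at the start of the episode above 0.01 m).
It fails at once if another thing on the counter is moved more than 25 mm (distance of any of torch, bait_jar, gel_gun, mug, spray_can from where it was at the start of the episode above 0.025 m).
It also fails if it takes over 42 s, if anything falls off the work surface, if the arm or the gripper's body presses on something with over 40 N, if the wrist force passes 120 N, or if a joint passes its speed limit or range.

## Working session

There is one attempt and no reset: what is moved stays moved. The work goes in short steps, Python scripts to look and compute and a shell command to move; the robot and the scene stay as the last step left them, time stands still between calls to the robot, and variables do not carry over. Pictures are saved under pics/ and viewed, and the job is handed in when it is done.

```bash
mkdir -p pics; ls
python3 - <<'E'
from workcell import bot, grab_frame
import cv2, numpy as np
s=bot.observe(); print({k:np.round(v,3) for k,v in s.items()})
for n in("side","top"):
    f=grab_frame(n); cv2.imwrite(f"pics/{n}0.png",f["img"][:,:,::-1]); print(n,f["fovy"],f["cx"],f["cy"],np.round(f["R"],3),np.round(f["t"],3), f.keys())
    np.savez(f"pics/{n}0.npz",**f)
E
```

```text
pics
{'clock': np.float64(0.0), 'qpos': array([-1.245,  0.522, -0.036,  1.6  ,  0.021,  1.021, -0.113]), 'qd': array([-0.001,  0.   ,  0.   ,  0.001, -0.001,  0.001, -0.001]), 'joint_efforts': array([-0.0000e+00, -9.2708e+01,  1.9800e+00, -3.6993e+01,  1.8000e-02,
        8.0000e-03,  0.0000e+00]), 'position': array([0.241, 0.576, 0.231]), 'tool_rot': array([-1.476,  1.57 , -1.872]), 'force': array([0.543, 0.26 , 0.117]), 'moment': array([ 0.017,  0.009, -0.029]), 'grip_width': np.float64(0.085)}
side 44.37644253150502 275.8311123486635 209.39396956013167 [[ 0.824 -0.567 -0.006]
 [-0.447 -0.643 -0.621]
 [ 0.349  0.515 -0.783]] [-0.389  0.252  1.514] dict_keys(['img', 'fovy', 'cx', 'cy', 'R', 't'])
top 49.229973921233785 279.10530492050015 206.0493474511475 [[-0.    -1.    -0.013]
 [-0.989  0.002 -0.147]
 [ 0.147  0.013 -0.989]] [0.003 0.48  1.201] dict_keys(['img', 'fovy', 'cx', 'cy', 'R', 't'])
```

View pics/side0.png

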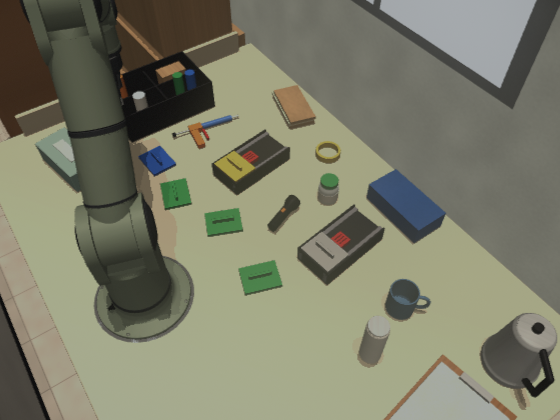

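View pics/top0.png

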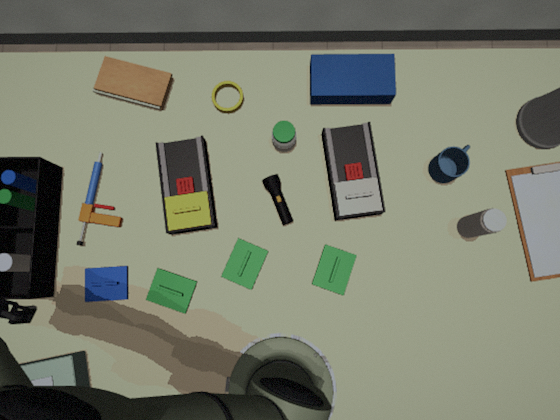

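Top view: the yellow-covered station is at (187,185), with its cover at (188,211) and red tab at (185,186). Things that could be mistaken for it are the grey-covered station (353,170; cover (358,196), tab (354,172)), the blue plate (107,283), the green plates (172,290), (245,263) and (334,269), and the yellow ring (228,96). I choose the black station with the yellow cover and will check it in a close crop.

Run:
```python
import cv2,numpy as np
for n,(x0,y0,x1,y1),k in(("top",(140,125,235,240),5),("side",(200,120,300,200),7)):
    im=cv2.imread(f"pics/{n}0.png")[y0:y1,x0:x1]
    im=cv2.resize(im,None,fx=k,fy=k,interpolation=cv2.INTER_CUBIC)
    for v in range(0,x1-x0,10): cv2.putText(im,str(x0+v),(v*k,10),0,.35,(255,255,255),1); cv2.line(im,(v*k,12),(v*k,18),(255,255,255),1)
    for v in range(0,y1-y0,10): cv2.putText(im,str(y0+v),(0,v*k+4),0,.35,(255,0,255),1)
    im=np.clip(im.astype(float)*1.6,0,255).astype(np.uint8)
    cv2.imwrite(f"pics/{n}0c.png",im)
```

```text
(no output)
```

View pics/top0c.png

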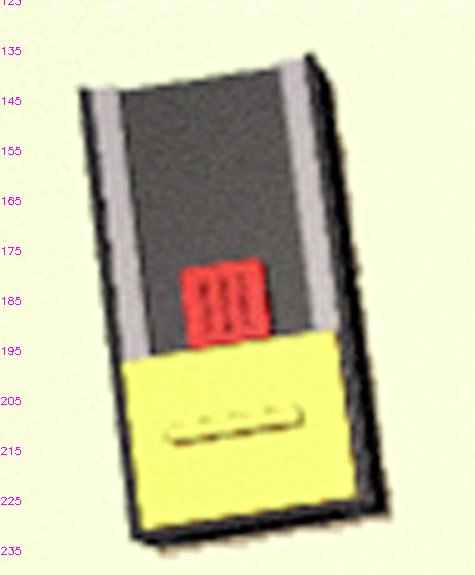

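View pics/side0c.png

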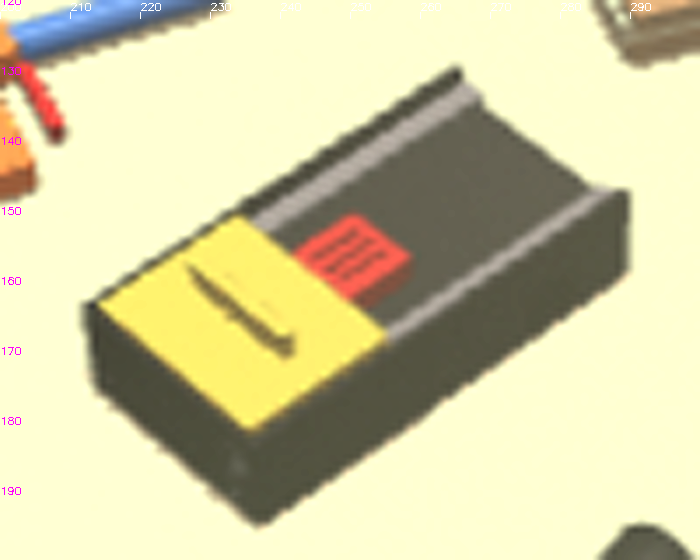

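The crops confirm the choice: a yellow cover with a rib, and the red tab against its front edge, standing proud. I'll fit the station pose from the cover, tab and wall corners in both views.

```bash
cat > h.py <<'E'
import numpy as np,cv2
def load(n): return dict(np.load(n))
def proj(f,X):
    X=np.atleast_2d(X); F=210/np.tan(np.radians(float(f["fovy"]))/2)
    c=X@f["R"].T+f["t"]; return np.c_[F*c[:,0]/c[:,2]+f["cx"],F*c[:,1]/c[:,2]+f["cy"]]
def st2w(p,L):
    x,y,a=p; L=np.atleast_2d(L)/1000; c,s=np.cos(a),np.sin(a)
    return np.c_[x+c*L[:,0]-s*L[:,1],y+s*L[:,0]+c*L[:,1],L[:,2]]
E
python3 - <<'E'
from h import *
from scipy.optimize import least_squares
T=load("pics/top0.npz");S=load("pics/side0.npz")
Lt=[(-30,57,62),(-30,-57,62),(-120,-57,62),(-120,57,62),(16,22,59),(16,-22,59),(125,65,58),(125,-65,58)]
ut=np.array([(122,360),(334,330),(357,494),(140,530),(181,268),(261,257),(80,88),(310,53)]); ut=(ut+.5)/5-.5+[140,125]
Ls=[(-120,57,62),(-30,57,62),(-30,-57,62),(-120,-57,62)]
us=np.array([(95,303),(240,215),(388,335),(250,430)]);us=(us+.5)/7-.5+[200,120]
def r(p,w=(1,1)): return np.r_[w[0]*(proj(T,st2w(p,Lt))-ut).ravel(),w[1]*(proj(S,st2w(p,Ls))-us).ravel()]
for w in((1,1),(1,0),(0,1)):
    o=least_squares(lambda p:r(p,w),[.63,.23,.0]); print(o.x,np.degrees(o.x[2]))
    if w==(1,1): print(np.round(o.fun.reshape(-1,2),1))
p=least_squares(r,[.63,.23,0]).x
print(st2w(p,[(-6,0,59),(-75,0,50),(-75,0,78),(8,0,78),(-125,0,58)]), np.hypot(*st2w(p,[(-6,0,59)])[0,:2]))
from workcell import bot
from scipy.spatial.transform import Rotation as Ro
print(Ro.from_euler('xyz',bot.observe()["tool_rot"]).as_matrix().round(3))
E
```

```text
[0.53981418 0.2547621  0.15338877] 8.788528983042543
[[ 0.2  0.3]
 [ 0.3 -0.3]
 [ 0.2  0.2]
 [ 0.6 -0.3]
 [-0.3  0.1]
 [-0.1 -0.2]
 [-0.6 -0.3]
 [ 0.9 -0.6]
 [-0.2 -0. ]
 [-0.9 -0.4]
 [-0.2 -0.2]
 [-0.7 -0.1]]
[0.53942486 0.2551169  0.15091529] 8.646809309002508
[0.54092472 0.25285815 0.14920145] 8.548613605234069
[[0.53388463 0.25384537 0.059     ]
 [0.46569476 0.243303   0.05      ]
 [0.46569476 0.243303   0.078     ]
 [0.54772026 0.2559844  0.078     ]
 [0.41628181 0.2356636  0.058     ]] 0.5911601044164917
[[-0.     0.386  0.923]
 [-0.001  0.923 -0.386]
 [-1.    -0.001  0.   ]]
```

The fit agrees across views: station at (0.540, 0.255), yaw about 8.7°, residuals under 1 px, and heights and sizes as given. Next I move over the tab at the present height with the fingers closing, then turn.

```bash
python3 -m pendant '[[0,-18.5,39.5,0],[0,-18.5,39.5,0],[0,-18.5,39.5,0],[0,-18.5,39.5,0],[0,-18.5,39.5,0],[0,-18.5,39.5,0],[0,-18.5,39.5,0],[0,-18.5,39.5,0],[0,-18.5,39.5,0],[0,-18.5,39.5,0]]' -1 40; python3 -m pendant '[[0,0,0,-7.9],[0,0,0,-7.9],[0,0,0,-7.9],[0,0,0,-7.8],[0,0,0,0],[0,0,0,0]]'
cat >> h.py <<'E'
P=np.array([0.5398,0.2548,0.1525])
def where():
    from workcell import bot
    from scipy.spatial.transform import Rotation as Ro
    s=bot.observe(); R=Ro.from_euler('xyz',s["tool_rot"]).as_matrix(); p=s["position"]
    c,sn=np.cos(P[2]),np.sin(P[2]); d=p[:2]-P[:2]
    print("clock",round(float(s["clock"]),2),"TCP",p.round(4),"in station mm",(1e3*np.array([c*d[0]+sn*d[1],-sn*d[0]+c*d[1],p[2]])).round(1),"F",s["force"].round(1),"grip",s["grip_width"])
    print("tool y angle - station y (deg)",np.degrees(np.arctan2(R[1,1],R[0,1])-P[2])-90,"tool x",R[:,0].round(3),"tool z",R[:,2].round(3))
E
python3 -c "
from h import *; where()"
```

```text
clock: 1.35
position: [0.5348, 0.2525, 0.2311]
tool_rot: [-2.273, 1.57, -2.668]
force: [0.6, 1.1, 0.0]
grip_width: -0.0002
clock: 2.1
position: [0.5341, 0.2535, 0.2312]
tool_rot: [-2.734, 1.571, -2.583]
force: [-0.8, 0.6, -0.3]
grip_width: -0.0001
clock 2.1 TCP [0.5341 0.2535 0.2312] in station mm [ -5.9  -0.4 231.2] F [-0.8  0.6 -0.3] grip -0.00013279376867594717
tool y angle - station y (deg) -0.11010544018992618 tool x [-0. -0. -1.] tool z [ 0.989  0.15  -0.   ]
```

```bash
python3 -m pendant '[[40,0,0,0],[40,0,0,0],[40,0,0,0],[30,0,0,0],[10,0,0,0],[0,0,0,0]]'
python3 - <<'E'
from h import *; where()
from workcell import grab_frame
a=grab_frame("top")["img"][125:240,140:235]; b=grab_frame("side")["img"][90:205,200:310]
z=np.hstack([cv2.resize(i[:,:,::-1],None,fx=3.8,fy=3.8,interpolation=cv2.INTER_CUBIC) for i in(a,b)])
cv2.imwrite("pics/v1.png",np.clip(z*1.5,0,255).astype(np.uint8))
E
```

```text
clock: 2.85
position: [0.5341, 0.2537, 0.0714]
tool_rot: [-2.319, 1.57, -2.166]
force: [1.2, -0.5, -0.2]
grip_width: -0.0002
clock 2.85 TCP [0.5341 0.2537 0.0714] in station mm [-5.8 -0.2 71.4] F [ 1.2 -0.5 -0.2] grip -0.000218054390316252
tool y angle - station y (deg) 0.032429106990420564 tool x [-0. -0. -1.] tool z [ 0.988  0.152 -0.   ]
```

View pics/v1.png

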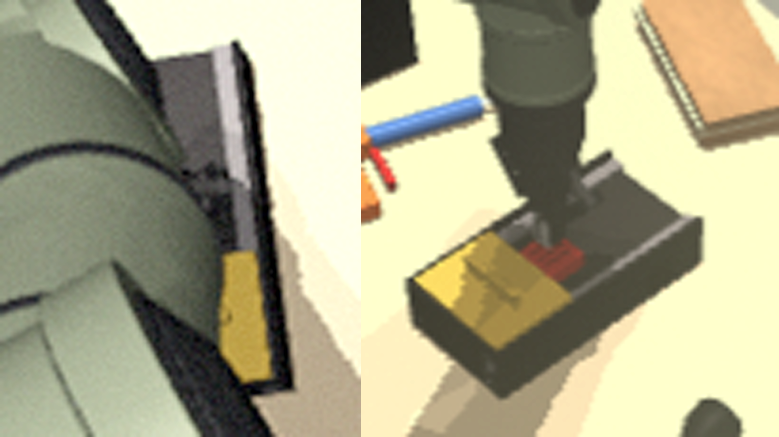

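The side view shows the fingertips over the red tab (crop about (548,240)), with the cover untouched. The top view is blocked by the arm. Now I press, slowly at the end.

```bash
python3 -m pendant '[[6,0,0,0],[4,0,0,0],[3,0,0,0],[3,0,0,0],[3,0,0,0],[2,0,0,0],[1,0,0,0],[0,0,0,0]]'; python3 -c "
from h import *; where()"
```

```text
clock: 3.95
position: [0.5341, 0.2537, 0.0492]
tool_rot: [-3.131, 1.571, -2.977]
force: [-0.7, 0.7, -0.6]
grip_width: -0.0003
clock 3.95 TCP [0.5341 0.2537 0.0492] in station mm [-5.8 -0.2 49.2] F [-0.7  0.7 -0.6] grip -0.0003090150194292931
tool y angle - station y (deg) 0.08434683456026448 tool x [-0. -0. -1.] tool z [ 0.988  0.153 -0.   ]
```

```bash
python3 -m pendant '[[1,0,0,0],[1,0,0,0]]';python3 -m pendant '[[1,0,0,0],[0.5,0,0,0]]'; python3 -c "
from h import *; where()"
```

```text
clock: 4.2
position: [0.5341, 0.2537, 0.0473]
tool_rot: [0.46, 1.571, 0.614]
force: [-0.2, -0.6, 3.7]
grip_width: -0.0
clock: 4.45
position: [0.5342, 0.2537, 0.046]
tool_rot: [0.05, 1.571, 0.204]
force: [-3.6, -2.3, 14.5]
grip_width: 0.0
clock 4.45 TCP [0.5342 0.2537 0.046 ] in station mm [-5.7 -0.2 46. ] F [-3.6 -2.3 14.5] grip 4.4840903231630254e-05
tool y angle - station y (deg) 0.0811084343345101 tool x [ 0.  0. -1.] tool z [0.988 0.153 0.   ]
```

The force rose from 4 N to 14.5 N at z = 46.0 mm, which matches the tab's bottom stop. Next I lift straight up, go behind the rib, and look.

```bash
python3 -m pendant '[[0,0,0,0],[-10,0,0,0],[-30,0,0,0],[-20,0,0,0],[0,0,-31,0],[0,0,-31,0],[0,0,-30,0],[0,0,0,0],[0,0,0,0]]'
python3 - <<'E'
from h import *; where()
from workcell import grab_frame
a=grab_frame("top")["img"][125:240,140:235]; b=grab_frame("side")["img"][90:205,200:310]
z=np.hstack([cv2.resize(i[:,:,::-1],None,fx=3.8,fy=3.8,interpolation=cv2.INTER_CUBIC) for i in(a,b)])
cv2.imwrite("pics/v2.png",np.clip(z*1.5,0,255).astype(np.uint8))
E
```

```text
clock: 5.58
position: [0.4439, 0.2398, 0.1062]
tool_rot: [0.318, 1.57, 0.472]
force: [-0.6, -0.3, -0.3]
grip_width: -0.0003
clock 5.58 TCP [0.4439 0.2398 0.1062] in station mm [-97.1  -0.2 106.2] F [-0.6 -0.3 -0.3] grip -0.0003152148425696423
tool y angle - station y (deg) 0.08262789215154953 tool x [ 0.001  0.    -1.   ] tool z [0.988 0.153 0.001]
```

View pics/v2.png

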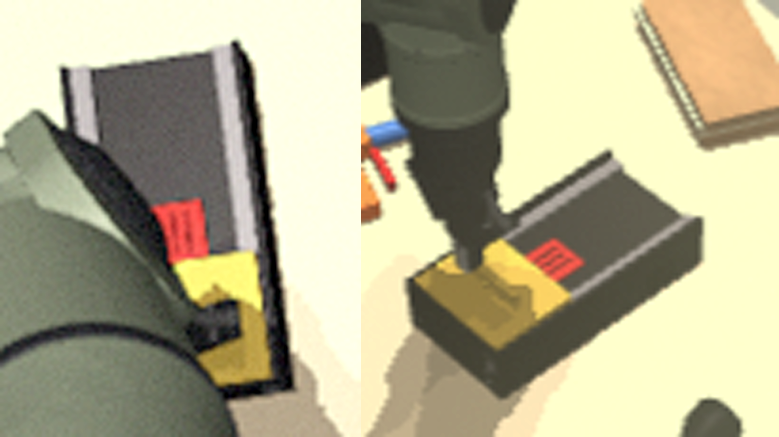

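The tab is now low, with no red side face visible (side crop (555,260)), and the cover is still on its seat. The fingers are behind the rib, so I go down there to about 67 mm, which is 5 mm above the cover's top.

```bash
python3 -m pendant '[[15,0,0,0],[12,0,0,0],[8,0,0,0],[4,0,0,0],[0,0,0,0]]'
python3 - <<'E'
from h import *; where()
from workcell import grab_frame
b=grab_frame("side")["img"][90:205,200:310]
z=cv2.resize(b[:,:,::-1],None,fx=5,fy=5,interpolation=cv2.INTER_CUBIC)
cv2.imwrite("pics/v3.png",np.clip(z*1.7,0,255).astype(np.uint8))
E
```

```text
clock: 6.3
position: [0.4431, 0.2395, 0.0666]
tool_rot: [-2.66, 1.57, -2.506]
force: [-0.6, 0.1, 0.6]
grip_width: -0.0
clock 6.3 TCP [0.4431 0.2395 0.0666] in station mm [-97.9  -0.4  66.6] F [-0.6  0.1  0.6] grip -8.175587506306585e-06
tool y angle - station y (deg) 0.08461855693361997 tool x [-0. -0. -1.] tool z [ 0.988  0.153 -0.   ]
```

View pics/v3.png

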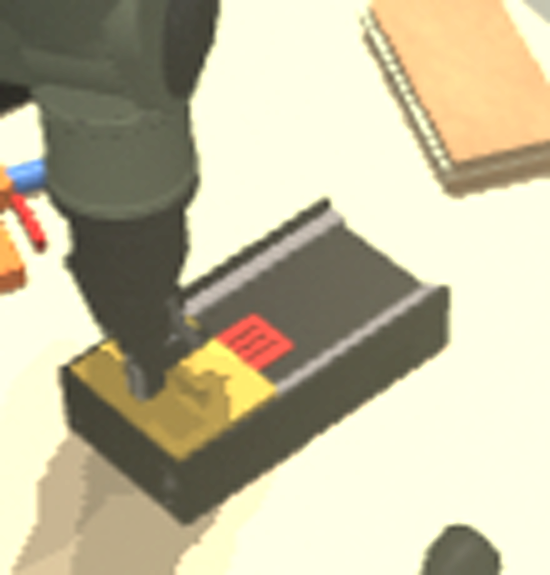

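The fingers stand behind the rib, clear of it, with no contact force. I push in stages.

```bash
python3 -m pendant '[[0,0,3,0],[0,0,4,0],[0,0,4,0],[0,0,4,0],[0,0,5,0],[0,0,5,0],[0,0,5,0],[0,0,5,0],[0,0,5,0]]'
python3 - <<'E'
from h import *; where()
from workcell import grab_frame
b=grab_frame("side")["img"][90:205,200:310]
z=cv2.resize(b[:,:,::-1],None,fx=5,fy=5,interpolation=cv2.INTER_CUBIC)
cv2.imwrite("pics/v4.png",np.clip(z*1.7,0,255).astype(np.uint8))
E
```

```text
clock: 7.48
position: [0.4831, 0.2457, 0.0668]
tool_rot: [-2.929, 1.571, -2.775]
force: [-1.9, -0.4, 1.6]
grip_width: 0.0002
clock 7.47 TCP [0.4831 0.2457 0.0668] in station mm [-57.5  -0.3  66.8] F [-1.9 -0.4  1.6] grip 0.0002062063462760315
tool y angle - station y (deg) 0.08374540548773268 tool x [-0. -0. -1.] tool z [ 0.988  0.153 -0.   ]
```

View pics/v4.png

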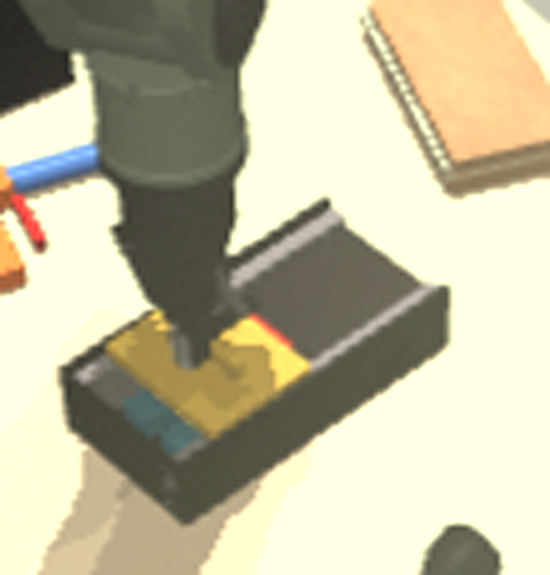

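The cover is sliding flat over the pressed tab. The tab is half covered at (265,330), the chamber is opening at (160,415), and the force is about 2 N. I continue.

```bash
python3 -m pendant '[[0,0,5,0],[0,0,6,0],[0,0,6,0],[0,0,6,0],[0,0,6,0],[0,0,6,0],[0,0,6,0],[0,0,6,0],[0,0,6,0],[0,0,6,0],[0,0,4,0],[0,0,2,0]]'
python3 - <<'E'
from h import *; where()
from workcell import grab_frame
b=grab_frame("side")["img"][90:205,200:310]
z=cv2.resize(b[:,:,::-1],None,fx=5,fy=5,interpolation=cv2.INTER_CUBIC)
cv2.imwrite("pics/v5.png",np.clip(z*1.7,0,255).astype(np.uint8))
E
```

```text
clock: 9.02
position: [0.5471, 0.2556, 0.0667]
tool_rot: [-2.728, 1.571, -2.575]
force: [-2.4, -0.5, 0.7]
grip_width: -0.0004
clock 9.03 TCP [0.5471 0.2556 0.0667] in station mm [ 7.4 -0.3 66.7] F [-2.4 -0.5  0.7] grip -0.00043627166034641493
tool y angle - station y (deg) 0.07587961552731315 tool x [-0. -0. -1.] tool z [ 0.988  0.153 -0.   ]
```

View pics/v5.png

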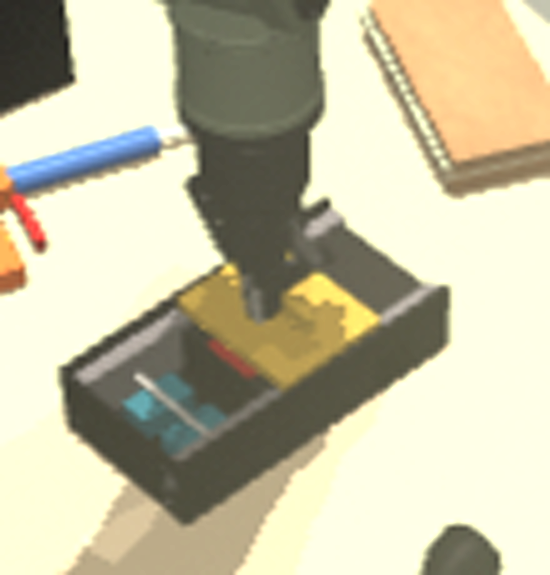

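The chamber is open, and the tab's rear edge shows just behind the cover (232,358), so the cover's rear is at x of about −23. I back off 8 mm, rise, retreat and measure.

```bash
python3 -m pendant '[[0,0,-4,0],[0,0,-6,0],[-10,0,0,0],[-40,0,0,0],[-50,0,0,0],[-50,20,-30,0],[0,50,-30,0],[0,50,-30,0],[0,50,-30,0],[0,50,-30,0],[0,0,0,0],[0,0,0,0]]'
python3 - <<'E'
from h import *; where()
from workcell import grab_frame
for n,(x0,y0,x1,y1),k in(("top",(140,125,235,240),5),("side",(200,110,300,200),6)):
    f=grab_frame(n); np.savez(f"pics/{n}6.npz",**f); cv2.imwrite(f"pics/{n}6.png",f["img"][:,:,::-1])
    z=cv2.resize(f["img"][y0:y1,x0:x1,::-1],None,fx=k,fy=k,interpolation=cv2.INTER_CUBIC)
    cv2.imwrite(f"pics/{n}6c.png",np.clip(z*1.6,0,255).astype(np.uint8))
E
```

```text
clock: 10.58
position: [0.3554, 0.4482, 0.2173]
tool_rot: [-0.24, 1.57, -0.086]
force: [-0.4, -0.2, 0.9]
grip_width: -0.0001
clock 10.57 TCP [0.3554 0.4482 0.2173] in station mm [-152.9  219.1  217.3] F [-0.4 -0.2  0.9] grip -7.505371991875886e-05
tool y angle - station y (deg) 0.08547152334364227 tool x [ 0.001 -0.    -1.   ] tool z [0.988 0.153 0.001]
```

View pics/top6c.png

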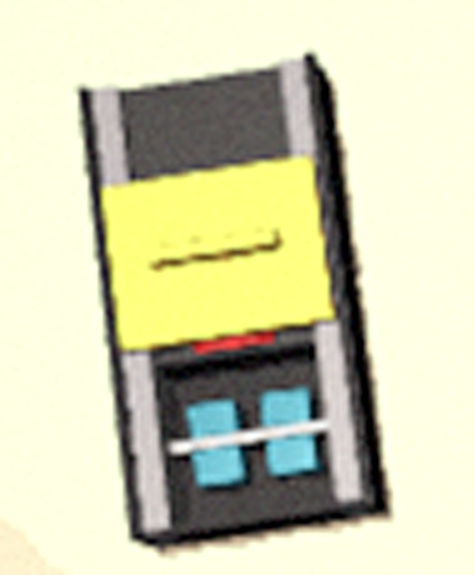

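View pics/side6c.png

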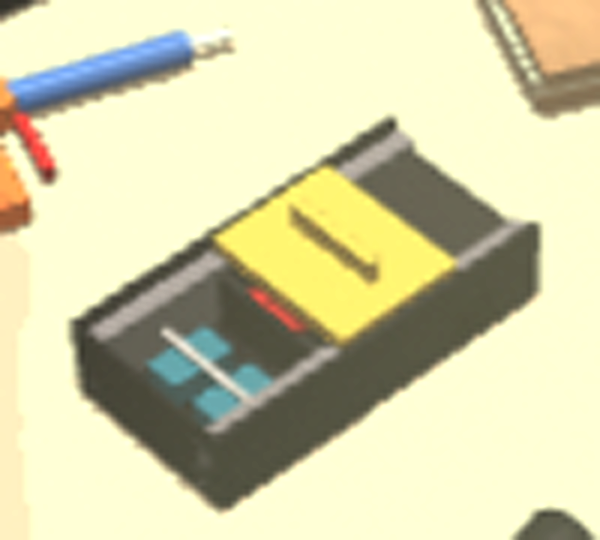

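View pics/top6.png

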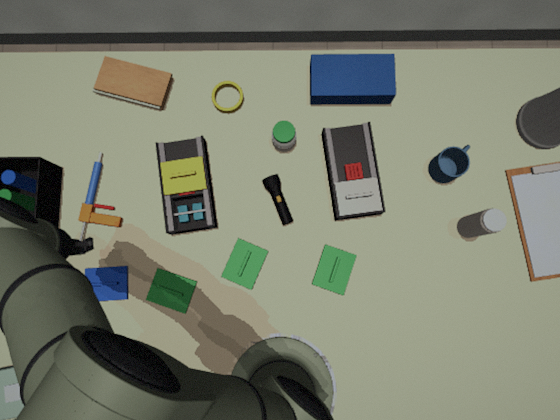

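The cover lies flat between the walls and the chamber with its blue bait is fully open. Everything else is at the same pixels as at the start. Now I measure the cover's position.

Run:
```python
from h import *
from scipy.optimize import least_squares
T=load("pics/top6.npz");S=load("pics/side6.npz")
L=np.array([(45,57),(45,-57),(-45,-57),(-45,57)])
ut=(np.array([(103,187),(312,156),(337,320),(122,350)])+.5)/5-.5+[140,125]
us=(np.array([(322,165),(458,265),(342,341),(213,240)])+.5)/6-.5+[200,110]
def X(q): return st2w(P,np.c_[L+[q[0],q[1]],np.full(4,q[2])])
for w in((1,1),(1,.0)):
    o=least_squares(lambda q:np.r_[w[0]*(proj(T,X(q))-ut).ravel(),w[1]*(proj(S,X(q))-us).ravel(),(q[2]-62)*(0 if w[1] else 1)],[10,0,62]);print(o.x,abs(o.fun).max())
for n in("top","side"):
    d=cv2.absdiff(cv2.imread(f"pics/{n}0.png"),cv2.imread(f"pics/{n}6.png")).max(2)
    if n=="top": print("diff torch/jar",(d[110:235,255:300]>40).sum(),"grey",(d[115:225,315:390]>40).sum(),"mug/can",(d[135:245,425:510]>40).sum(),"gun",(d[150:200,75:130]>40).sum())
from workcell import bot
print(bot.observe()["clock"])
```

```text
[21.39399565 -0.3433365  60.02274777] 0.602377474499491
[20.49883442 -0.45850939 62.00746123] 0.413432813492733
diff torch/jar 0 grey 0 mug/can 0 gun 0
10.675
```

The cover's centre is at station x of about +21 mm (8 needed), with its top at about 60–62 mm, so it is flat at runner height. Nothing else has changed, and the arm is clear and still.

```bash
python3 -m pendant '[[0,0,0,0],[0,0,0,0]]'; python3 -c "
from workcell import job_done; print(job_done())"
```

```text
clock: 10.92
position: [0.3556, 0.4481, 0.2169]
tool_rot: [-0.907, 1.571, -0.754]
force: [-0.3, 0.2, 0.2]
grip_width: 0.0003
the job is handed in; nothing more can be done
None
```

The yellow-covered station is open and the job is handed in at about 11 s of the 42 s allowed; no verdict was reported.

- **Tab:** With closed fingertips I pressed the red tab down until it bottomed at 46.0 mm. The force rose from about 4 N to 14.5 N there.
- **Cover:** I pushed the cover by its rib along the runners, over the pressed tab, with about 2 N. The fingers then backed off and the arm moved clear.

**Last checks:**
- **Position:** The cover's centre is at station x of about +21 mm (8 needed), fitted within 0.6 px.
- **Height:** Its top measured 60 mm with height left free in a fit to both views, against the 62 mm it must be. The 2 mm difference is within the calibration error.
- **Chamber:** It is fully uncovered in both pictures.
- **Surroundings:** The before-and-after top-view difference was zero around the grey station, torch, jar, mug and can. It was also zero over the upper part of the gel gun; the arm was close to its lower end, so I did not compare that part.
- **Contact:** The arm was touching nothing.

No check failed.

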